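# Bolt the tote's outlet and tip the nuts into its corner

## Task

With the tilting parts tote still lying flat, slide the bolt on its side fully home into the keeper at the corner, so that the outlet is shut. Then lift the tote by its handle bar, to a tilt of about 35 degrees, until all six nuts have slid down into the low corner, and finish while still holding it tilted by the bar, with no nut lost: do not put it down or let go. Leave the screwdriver, meter, spray can and carton where they are.

Things in the scene. Friction and masses are not known exactly. Their poses are not given: they have to be found in the camera images.
- tote (a joint): Tilt of the tote, rad: 0 = flat on its stand (the start), grows as the handle is lifted, stop at 0.9. The hinge does not hold: the tote (0.4 to 0.8 kg) falls back when released. The tote is a square black plastic open box, 160 mm outside, walls 5 mm thick, 50 mm high, floor 5 mm, set cornerwise on its hinge so that lifting tips everything towards one corner.
- hinge (a point): Point on the hinge axis under the outside edge of the tote's low corner, level with its underside, 30 mm above the table. Frame fixed to the tote: x along the hinge axis (level), y along the diagonal from the low corner to the handle corner (226 mm away), z square to the floor. Lifting turns the tote about +x. The stand is fixed to the table, place and heading vary.
- low_corner (a point): Inside of the low corner, at the level of the tote's inner floor (35 mm above the table when flat); frame as hinge.
- handle (a point): Bow handle beyond the tote's high corner: a level round steel bar 12 mm thick, 86 mm long, parallel to the hinge axis, its ends sloping down to the tote. Origin at mid-bar, 271 mm along y and 78 mm along z from hinge (108 mm above the table when flat), 28 mm above the rim and 45 mm beyond the corner, free on both sides and below: grasp it across, from above. Axes as hinge.
- bolt (a joint): Travel of the flat steel bolt on the outside of the tote's wall that runs from the low corner towards +x, +y of hinge, m: 0 = drawn back; 0.056 = fully home in the keeper, at its stop, outlet shut. Starts at 0 to 0.018. Friction about 1.5 N, stays where left. The outlet is a gap in that wall, 26 to 62 mm from the low corner. The keeper is the steel loop at the corner.
- bolt_pin (a point): Upright round steel pin of the bolt, 14 mm thick, 22 mm outside the wall. The point is on its axis, 20 mm below its top (111 mm above the table when flat; top 131 mm, 51 mm above the tote's rim). The bolt goes home towards the low corner, along (-0.707, -0.707, 0) in the frame of hinge; this point has the same axes.
- screwdriver: Screwdriver lying on the table, a bystander.
- meter: Yellow handheld meter, 150 x 75 x 35 mm, lying on the table, a bystander.
- cleaner: Spray can, 56 mm thick, 140 mm high, upright on the table, a bystander.
- carton: Small cardboard carton, 120 x 90 x 60 mm, a bystander.
- nut0_c (a point): Loose steel hexagon nut, 20 mm across flats, 12 mm high, 22 g, lying in the tote; the point is its centre. Friction with the tote about 0.2: on the floor it starts to slide at a tilt of about 0.2 rad, but along a wall only at up to about 0.45.
- nut1_c (a point): Loose steel hexagon nut, 20 mm across flats, 12 mm high, 22 g, lying in the tote; the point is its centre. Friction with the tote about 0.2: on the floor it starts to slide at a tilt of about 0.2 rad, but along a wall only at up to about 0.45.
- nut2_c (a point): Loose steel hexagon nut, 20 mm across flats, 12 mm high, 22 g, lying in the tote; the point is its centre. Friction with the tote about 0.2: on the floor it starts to slide at a tilt of about 0.2 rad, but along a wall only at up to about 0.45.
- nut3_c (a point): Loose steel hexagon nut, 20 mm across flats, 12 mm high, 22 g, lying in the tote; the point is its centre. Friction with the tote about 0.2: on the floor it starts to slide at a tilt of about 0.2 rad, but along a wall only at up to about 0.45.
- nut4_c (a point): Loose steel hexagon nut, 20 mm across flats, 12 mm high, 22 g, lying in the tote; the point is its centre. Friction with the tote about 0.2: on the floor it starts to slide at a tilt of about 0.2 rad, but along a wall only at up to about 0.45.
- nut5_c (a point): Loose steel hexagon nut, 20 mm across flats, 12 mm high, 22 g, lying in the tote; the point is its centre. Friction with the tote about 0.2: on the floor it starts to slide at a tilt of about 0.2 rad, but along a wall only at up to about 0.45.

How it is judged:
By the outcome, as a careful person would: the job done as asked, in the order asked, and still so for the second after the job is handed in, while the arm keeps its last pose, push and grip.
It also fails if it takes over 51 s, if anything falls off the work surface, if the arm or the gripper's body presses on something with over 40 N, if the wrist force passes 120 N, or if a joint passes its speed limit or range.

## Robot

A 6-joint arm with a two-finger parallel gripper is mounted at the origin on the work surface. World frame = base frame: x ahead of the robot, y to its left, z up, the work surface at z = 0. Lengths are in m, angles in rad, forces in N, time in s.
With the tool pointing down it reaches from about 0.375 to 0.9 m from the base axis. Payload 3.1 kg.
Tool frame: the origin (TCP) lies on the centre line of the jaws, within the pads' length; the fingertips stand 8 mm ahead of it and the grasp point (between the pads) lies 11 mm behind it; z points along the fingers, y is the line along which they close (so a half turn about z gives the same grasp; the last joint's range is limited). The gripper opens to 87 mm and grips with 3 to 60 N. Pads are 19 mm wide; open, the fingers measure 117 mm over their backs; the gripper's body (75 mm by 190 mm) begins 51 mm behind the grasp point.
Start: joints at [-1.325, 0.527, 1.433, -0, 1.181, -0.178], TCP at [0.258, -0.569, 0.231] pointing down, gripper open.
Joint ranges: [-3.08, 3.08], [-0.75, 2.2], [0.22, 2.44], [-1.43, 4.57], [0, 2.65], [-2.85, 2.85]. Speed limits (rad/s): [2.79, 2.79, 3.14, 3.14, 3.14, 3.14].

## Interface

Orientations are given as a unit quaternion [x, y, z, w].
In Python, from rig import robot gives the robot as it stands. The module is installed in compiled form; this text tells all that it offers.
- The arm moves only by the tool send_rows, never from a script. Its argument "increments" is one flat list of numbers, 7 for each row, row after row: the turn, a rotation vector about the world's x, y, z in rad, then the shift along the world's x, y, z in cm, then the opening, from 0 (shut) to 1 (fully open). A call has 1 to 20 rows; each row shifts and turns the commanded pose from where the row before left it; what a row does not reach is not made up. A row lasts 1/12 s, in which the tool goes at most 41.7 mm and 7.16 degrees, less where a joint would pass 70% of its speed; a pose out of reach is approached as far as the arm can. A call is refused whole if a number of a shift passes 4.17 or a number of a turn 0.125, either way. A call with a gripper value outside its range is refused whole. The fingers move at their own pace and stop on an object; "newtons" is the grip in N (left out, the last holds). Time passes only in rows, so rows that do not move let the fingers close. It gives the time, the measured TCP pose, the force, the opening and the grip force at its end, in the units of the state.
- robot.get_obs(): the state, without advancing time (a new reading comes with each control period).
- robot.camera(name): name is "side" or "top"; returns a dict with "image" (400x640x3 uint8, red, green, blue), "range_z" (400x640 float32, m along the optical axis (not along the pixel's ray), 0 where there is no reading), "fx", "fy", "cx", "cy" (pixels), "R" (3x3) and "t" (3): a world point X has camera coordinates R X + t. Camera axes: x right, y down, z forward; pixel columns grow to the right and rows downward; lengths in m; the calibration is good to about 2 mm. A picture is of the moment at which its call begins.
- robot.hand_in(): hands the job in; it is judged then, once.
The state is a dict: "time": time; "q": joint angles; "joint_velocities": joint speeds; "joint_torque": joint torques, N m; "position": TCP position; "tool_rot": TCP orientation; "ft_force": force on the tool from outside, world axes, zero at the start; "moment": the same for the moment, N m; "grip_width": finger opening in m; "grip_force": force on a finger pad.
Only numpy, scipy, OpenCV 4.12 (cv2) and the standard library are available. Lean on these libraries where they do the work, as an engineer would, in place of code of your own. Each camera call takes 0.05 s, during which the arm holds its last target. There are 200 camera calls.

## Working session

There is one attempt and no reset: what is moved stays moved. The work goes in short steps, Python scripts to look and compute and a tool call to move; the robot and the scene stay as the last step left them, time stands still between calls to the robot, and variables do not carry over. Pictures are saved under pics/ and viewed, at most 10 in all, crops included, and the job is handed in when it is done.

Besides the shell and the picture viewer there is one more tool, called after "Emit:" as name(argument=value, ...) on one line, values as JSON. send_rows: Moves the arm, as the interface text tells. Its arguments: {"type":"object","properties":{"increments":{"type":"array"},"newtons":{"type":"number"}},"required":["increments"]}

```bash
mkdir -p pics
cat > h.py <<'E'
from rig import robot
import numpy as np, cv2
def cam(n,save=None):
    c=robot.camera(n)
    if save: cv2.imwrite('pics/'+save,c['image'][:,:,::-1])
    return c
def cloud(c):
    v,u=np.mgrid[0:400,0:640]; z=c['range_z']
    P=np.stack([(u-c['cx'])/c['fx']*z,(v-c['cy'])/c['fy']*z,z],-1)
    W=(P-c['t'])@c['R']; W[z<=0]=np.nan
    return W
def proj(c,X):
    p=c['R']@np.asarray(X)+c['t']; return p[0]/p[2]*c['fx']+c['cx'],p[1]/p[2]*c['fy']+c['cy']
E
python3 - <<'E'
from h import *
for n in('top','side'):
    c=cam(n,n+'0.png'); np.savez(n+'0.npz',**c); print(n,-c['R'].T@c['t'],c['R'][2],c['fx'])
print(robot.get_obs())
E
```

```text
top [0.3423256  0.02520689 1.72332355] [ 0.13293957 -0.0143526  -0.99102022] 498.2345858195676
side [0.3233821  0.84466837 0.90097638] [ 0.20490972 -0.70221399 -0.68184127] 402.4162788992523
{'time': 0.1, 'q': array([-1.32449435e+00,  5.28368017e-01,  1.43374210e+00, -6.71938289e-06,
        1.18140128e+00, -1.78494909e-01]), 'joint_velocities': array([-7.77755273e-04, -3.68708688e-03, -4.28948550e-03,  1.41322922e-05,
        3.68542542e-04, -2.15897727e-03]), 'joint_torque': array([-6.93861966e-04, -4.40987921e+01, -1.77150196e+01,  6.35771616e-02,
        5.34599461e-02, -4.78286859e-05]), 'position': array([ 0.25745749, -0.56882084,  0.22968286]), 'tool_rot': array([ 9.77527404e-01,  2.10806201e-01, -3.56250375e-05, -9.58715267e-04]), 'ft_force': array([ 0.34179275,  0.24600939, -0.07597924]), 'moment': array([ 0.01229397, -0.03327599,  0.02724885]), 'grip_force': 0.0, 'grip_width': 0.08639687851509413}
```

View pics/top0.png

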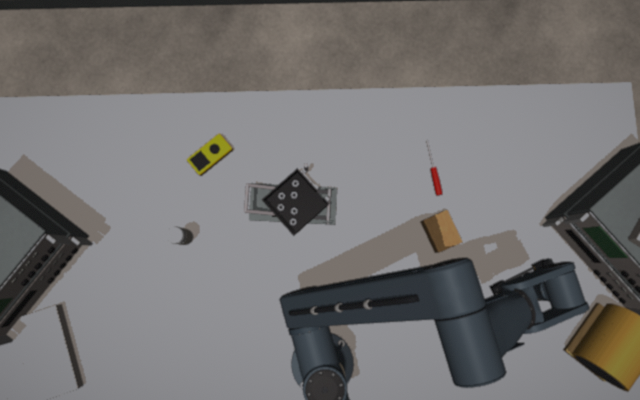

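View pics/side0.png

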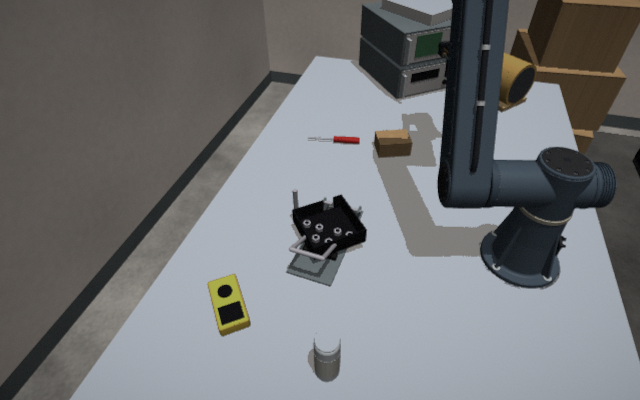

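The top view shows the tote at about (297,202), the handle to its left at about (250,203) and the pin at about (308,167). In the side view the pin is at (295,200) and the handle bar at (310,252).

Run:
```python
from h import *
a=np.load('top0.npz');b=np.load('side0.npz')
A=cv2.resize(a['image'][150:240,230:350],None,fx=6,fy=6,interpolation=cv2.INTER_CUBIC)[:,:,::-1]
B=cv2.resize(b['image'][180:290,275:385],None,fx=5.4,fy=5.4,interpolation=cv2.INTER_CUBIC)[:,:,::-1]
cv2.imwrite('pics/topc.png',A);cv2.imwrite('pics/sidec.png',B)
for n,c,s in(('top',a,np.s_[150:240,230:350]),('side',b,np.s_[180:290,275:385])):
    W=cloud(c)[s].reshape(-1,3)
    for lo,hi in((.1,.135),(.085,.1),(.07,.085),(.02,.06)):
        m=W[(W[:,2]>lo)&(W[:,2]<hi)]; print(n,lo,len(m),m.mean(0).round(3),m.min(0).round(3),m.max(0).round(3))
        if lo==.1: print(m[:40].round(3).tolist())
```

```text
top 0.1 165 [0.561 0.206 0.111] [0.502 0.033 0.1  ] [0.655 0.242 0.134]
[[0.654, 0.039, 0.132], [0.655, 0.036, 0.131], [0.653, 0.043, 0.122], [0.652, 0.039, 0.128], [0.651, 0.036, 0.132], [0.651, 0.033, 0.134], [0.648, 0.039, 0.132], [0.648, 0.036, 0.129], [0.648, 0.033, 0.132], [0.645, 0.043, 0.129], [0.646, 0.04, 0.125], [0.645, 0.036, 0.131], [0.645, 0.033, 0.127], [0.645, 0.043, 0.112], [0.644, 0.04, 0.118], [0.644, 0.036, 0.117], [0.644, 0.033, 0.118], [0.643, 0.04, 0.102], [0.643, 0.037, 0.104], [0.643, 0.033, 0.103], [0.598, 0.234, 0.107], [0.597, 0.23, 0.113], [0.598, 0.228, 0.105], [0.597, 0.224, 0.111], [0.598, 0.222, 0.101], [0.597, 0.218, 0.107], [0.597, 0.215, 0.106], [0.594, 0.234, 0.108], [0.594, 0.231, 0.11], [0.593, 0.227, 0.112], [0.594, 0.225, 0.106], [0.593, 0.22, 0.115], [0.595, 0.218, 0.103], [0.594, 0.212, 0.104], [0.594, 0.209, 0.102], [0.59, 0.234, 0.111], [0.59, 0.23, 0.113], [0.589, 0.226, 0.119], [0.591, 0.224, 0.108], [0.591, 0.221, 0.108]]
top 0.085 85 [0.544 0.173 0.091] [ 0.428 -0.03   0.085] [0.646 0.224 0.1  ]
top 0.07 359 [0.543 0.094 0.078] [ 0.428
[... 620 characters left out ...]
 0.042, 0.125], [0.642, 0.035, 0.119], [0.651, 0.044, 0.12], [0.648, 0.044, 0.121], [0.644, 0.045, 0.123], [0.642, 0.042, 0.12], [0.641, 0.037, 0.117], [0.651, 0.043, 0.116], [0.647, 0.045, 0.118], [0.645, 0.043, 0.117], [0.642, 0.043, 0.118], [0.641, 0.037, 0.112], [0.652, 0.043, 0.111], [0.648, 0.044, 0.114], [0.646, 0.043, 0.113], [0.643, 0.042, 0.112], [0.641, 0.038, 0.109], [0.652, 0.043, 0.107], [0.649, 0.043, 0.108], [0.645, 0.044, 0.11], [0.642, 0.043, 0.11]]
side 0.085 72 [0.566 0.159 0.092] [0.496 0.039 0.085] [0.654 0.215 0.1  ]
side 0.07 646 [0.535 0.092 0.078] [ 0.424 -0.033  0.07 ] [0.65  0.192 0.085]
side 0.02 2164 [0.536 0.064 0.039] [ 0.423 -0.055  0.02 ] [0.647 0.19  0.06 ]
```

View pics/topc.png

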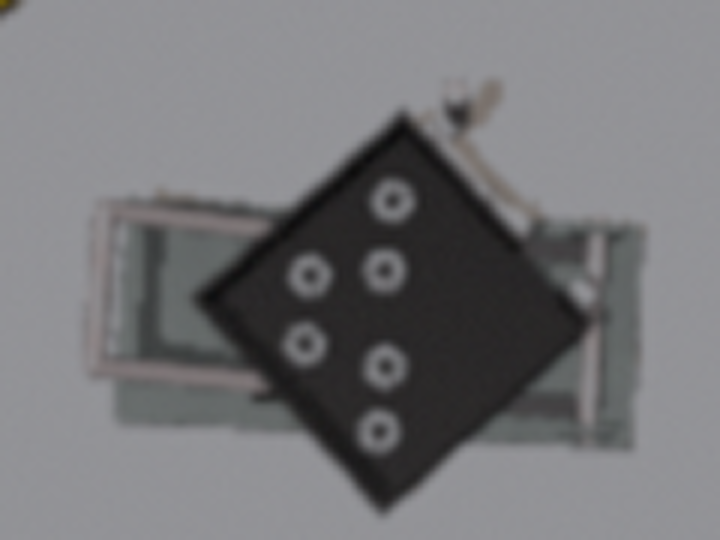

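View pics/sidec.png

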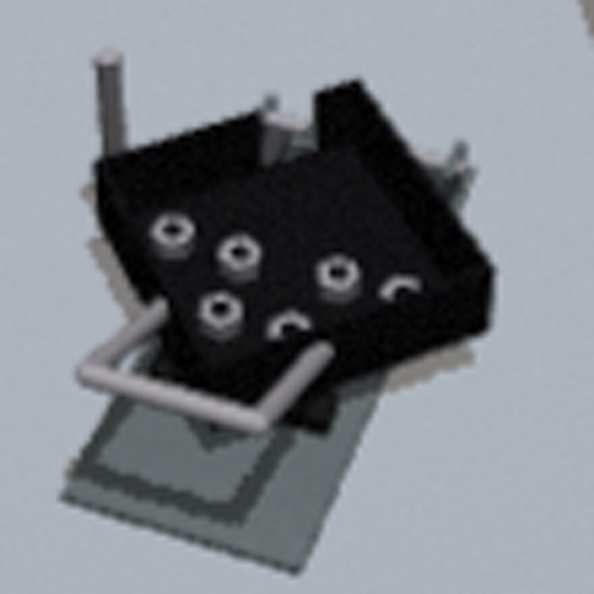

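The crops show the rim corners in the top crop at (405,112), (200,297), (383,510) and (595,320), and the bar from (105,205) to (97,372). The pin top is near (455,90). The outlet gap is beside the low corner, and the bolt is drawn back.

```bash
cat >> h.py <<'E'
def ray(c,u,v,z):
    d=c['R'].T@np.array([(u-c['cx'])/c['fx'],(v-c['cy'])/c['fy'],1]); o=-c['R'].T@c['t']
    return o+d*(z-o[2])/d[2]
E
python3 - <<'E'
from h import *
a=np.load('top0.npz');b=np.load('side0.npz')
hsv=a['image'].max(2); m=np.zeros((400,640),np.uint8); m[150:240,230:350]=(hsv[150:240,230:350]<55)*255
m=cv2.morphologyEx(m,cv2.MORPH_OPEN,np.ones((5,5)))
m=cv2.morphologyEx(m,cv2.MORPH_CLOSE,np.ones((9,9)))
cs,_=cv2.findContours(m,0,2);q=max(cs,key=cv2.contourArea)
box=cv2.boxPoints(cv2.minAreaRect(q));P=np.array([ray(a,*p,.08) for p in box]);print(P.round(4));print(np.linalg.norm(np.roll(P,1,0)-P,axis=1),'center',P.mean(0))
manual=np.array([ray(a,230+(x-2.5)/6,150+(y-2.5)/6,.08) for x,y in((405,112),(200,297),(383,510),(595,320))]);print('man',manual.round(4))
for n,c in(('top',a),('side',b)):
    W=cloud(c).reshape(-1,3)
    k=W[(abs(W[:,0]-.55)<.08)&(W[:,1]>.205)&(W[:,1]<.26)&(W[:,2]>.1)&(W[:,2]<.125)]
    x=np.cov(k[:,:2].T);w,v=np.linalg.eigh(x);d=v[:,1]; t=(k[:,:2]-k[:,:2].mean(0))@d
    print(n,'bar',k.mean(0).round(4),'dir',d,np.degrees(np.arctan2(d[1],d[0])),t.min(),t.max(), 'midext',(k[:,:2].mean(0)+d*(t.min()+t.max())/2).round(4), np.percentile(k[:,2],[10,50,90]))
    k=W[(abs(W[:,0]-.647)<.02)&(abs(W[:,1]-.038)<.02)&(W[:,2]>.125)&(W[:,2]<.14)];print('pin',k.mean(0).round(4),k.min(0),k.max(0))
E
```

```text
[[ 0.5437  0.1894  0.08  ]
 [ 0.6478  0.0683  0.08  ]
 [ 0.5237 -0.0351  0.08  ]
 [ 0.4216  0.0859  0.08  ]]
[0.16001237 0.15976717 0.16152329 0.15832668] center [0.53421744 0.07713552 0.08      ]
man [[ 0.6474  0.0666  0.08  ]
 [ 0.5465  0.1823  0.08  ]
 [ 0.4262  0.0837  0.08  ]
 [ 0.5278 -0.0358  0.08  ]]
top bar [0.5491 0.2296 0.1096] dir [-0.99645976  0.0840711 ] 175.1773882957139 -0.04969152487590535 0.047761038881555244 midext [0.55   0.2296] [0.10367701 0.10989391 0.11561637]
pin [0.6491 0.0372 0.131 ] [0.6445669  0.03278191 0.12741675] [0.65463429 0.04272203 0.13565177]
side bar [0.5461 0.2341 0.1109] dir [-0.99706558  0.07655208] 175.6095933642036 -0.05020169725602212 0.04649377549189802 midext [0.5479 0.234 ] [0.10598771 0.11181843 0.11474646]
pin [0.6464 0.0401 0.1297] [0.63991111 0.0322325  0.12500224] [0.65190348 0.04587652 0.1323939 ]
```

Emit:
send_rows(increments=[0,0,0.0924,1.95,3.04,0.1,1,0,0,0.0924,1.95,3.04,0.1,1,0,0,0.0924,1.95,3.04,0.1,1,0,0,0.0924,1.95,3.04,0.1,1,0,0,0.0924,1.95,3.04,0.1,1,0,0,0.0924,1.95,3.04,0.1,1,0,0,0.0924,1.95,3.04,0.1,1,0,0,0.0924,1.95,3.04,0.1,1,0,0,0.0924,1.95,3.04,0.1,1,0,0,0.0924,1.95,3.04,0.1,1,0,0,0.0924,1.95,3.04,0.1,0.8,0,0,0.0924,1.95,3.04,0.1,0.8,0,0,0.0924,1.95,3.04,0.1,0.8,0,0,0.0924,1.95,3.04,0.1,0.7,0,0,0.0924,1.95,3.04,0.1,0.7,0,0,0.0924,1.95,3.04,0.1,0.7,0,0,0.0924,1.95,3.04,0.1,0.7,0,0,0.0924,1.95,3.04,0.1,0.7,0,0,0.0924,1.95,3.04,0.1,0.7,0,0,0.0924,1.95,3.04,0.1,0.7], newtons=8)

```text
time: 1.77
position: [0.6479, 0.0404, 0.2501]
tool_rot: [0.419, 0.908, -0.0, -0.001]
ft_force: [0.1, -0.4, 0.0]
grip_width: 0.0609
grip_force: 0.0
```

```bash
cat >> h.py <<'E'
def st():
    from scipy.spatial.transform import Rotation as R
    o=robot.get_obs(); M=R.from_quat(o['tool_rot']).as_matrix()
    print('t',round(o['time'],2),'p',o['position'].round(4),'yaxis',np.degrees(np.arctan2(M[1,1],M[0,1])).round(1),'z',M[:,2].round(3),'F',o['ft_force'].round(1),'g',round(o['grip_width'],4),round(o['grip_force'],1),'q',o['q'].round(2)); return o
E
python3 -c "
from h import *
st()"
```

```text
t 1.77 p [0.6479 0.0404 0.2501] yaxis 40.5 z [-0.001  0.    -1.   ] F [ 0.1 -0.4  0. ] g 0.0609 0.0 q [-0.11  0.54  1.35 -0.    1.26 -0.82]
```

Emit:
send_rows(increments=[0,0,0,0,-0.15,-2,0.7,0,0,0,0,0,-2,0.7,0,0,0,0,0,-2,0.7,0,0,0,0,0,-2,0.7,0,0,0,0,0,-2,0.7,0,0,0,0,0,-2,0.7,0,0,0,0,0,-1.5,0.7,0,0,0,0,0,-1.4,0.7,0,0,0,0,0,0,0.7,0,0,0,0,0,0,0.7])

```text
time: 2.6
position: [0.6468, 0.0372, 0.1005]
tool_rot: [0.421, 0.907, -0.0, -0.001]
ft_force: [-0.6, 0.6, -0.6]
grip_width: 0.0613
grip_force: 0.0
```

Run:
```python
from h import *
st()
c=cam('side');cv2.imwrite('pics/s1.png',cv2.resize(c['image'][160:280,260:380],None,fx=4.5,fy=4.5,interpolation=cv2.INTER_CUBIC)[:,:,::-1])
```

```text
t 2.6 p [0.6468 0.0372 0.1005] yaxis 40.2 z [-0.003  0.    -1.   ] F [-0.6  0.6 -0.6] g 0.0613 0.0 q [-0.11  0.72  1.47  0.    0.96 -0.82]
```

View pics/s1.png

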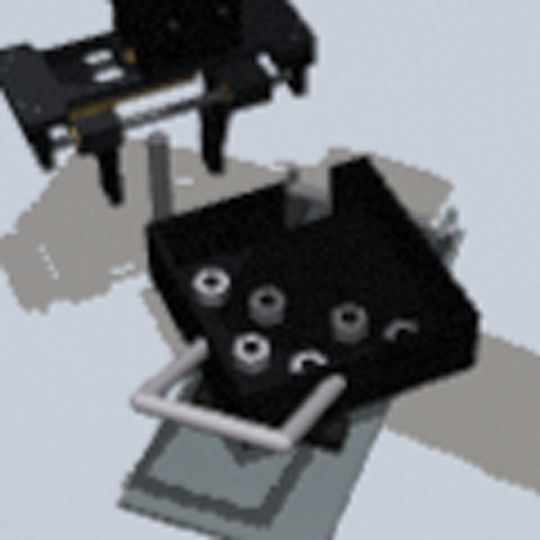

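The pin at (158,140) stands between the fingertips at (115,200) and (215,165), so I close on it.

Emit:
send_rows(increments=[0,0,0,0,0,0,0,0,0,0,0,0,0,0,0,0,0,0,0,0,0,0,0,0,0,0,0,0,0,0,0,0,0,0,0,0,0,0,0,0,0,0,0,0,0,0,0,0,0,0,0,0,0,0,0,0], newtons=8)

```text
time: 3.32
position: [0.6476, 0.0371, 0.1016]
tool_rot: [0.421, 0.907, 0.0, 0.0]
ft_force: [1.6, 1.3, -0.4]
grip_width: 0.0154
grip_force: 0.7
```

Emit:
send_rows(increments=[0,0,0,0,0,0,0,0,0,0,0,0,0,0,0,0,0,-0.15,-0.13,0,0,0,0,0,-0.31,-0.26,0,0,0,0,0,-0.31,-0.26,0,0,0,0,0,-0.31,-0.26,0,0,0,0,0,-0.31,-0.26,0,0,0,0,0,-0.31,-0.26,0,0,0,0,0,-0.31,-0.26,0,0,0,0,0,-0.31,-0.26,0,0,0,0,0,-0.15,-0.13,0,0,0,0,0,0,0,0,0,0,0,0,0,0,0,0])

```text
time: 4.4
position: [0.6223, 0.0156, 0.1016]
tool_rot: [0.421, 0.907, -0.001, -0.0]
ft_force: [-1.1, -1.8, 0.4]
grip_width: 0.014
grip_force: 8.0
```

Emit:
send_rows(increments=[0,0,0,-0.15,-0.13,0,0,0,0,0,-0.15,-0.13,0,0,0,0,0,0,0,0,0])

```text
time: 4.65
position: [0.6199, 0.0136, 0.1016]
tool_rot: [0.421, 0.907, 0.0, 0.0]
ft_force: [0.9, 0.3, -0.4]
grip_width: 0.0137
grip_force: 8.0
```

Emit:
send_rows(increments=[0,0,0,-0.15,-0.13,0,0,0,0,0,-0.15,-0.13,0,0,0,0,0,0,0,0,0])

```text
time: 4.9
position: [0.6167, 0.0109, 0.1016]
tool_rot: [0.421, 0.907, -0.0, -0.0]
ft_force: [0.3, 0.4, 0.7]
grip_width: 0.0139
grip_force: 8.0
```

Emit:
send_rows(increments=[0,0,0,-0.15,-0.13,0,0,0,0,0,0,0,0,0])

```text
time: 5.07
position: [0.6152, 0.0096, 0.1016]
tool_rot: [0.421, 0.907, -0.0, -0.0]
ft_force: [0.7, -0.5, -0.5]
grip_width: 0.0137
grip_force: 8.0
```

Emit:
send_rows(increments=[0,0,0,-0.15,-0.13,0,0,0,0,0,0,0,0,0])

```text
time: 5.23
position: [0.6137, 0.0083, 0.1016]
tool_rot: [0.421, 0.907, -0.0, -0.0]
ft_force: [-0.3, -0.8, 0.3]
grip_width: 0.0138
grip_force: 8.0
```

Emit:
send_rows(increments=[0,0,0,-0.15,-0.13,0,0,0,0,0,0,0,0,0])

```text
time: 5.4
position: [0.6121, 0.007, 0.1016]
tool_rot: [0.421, 0.907, -0.0, -0.0]
ft_force: [0.6, 0.1, 0.3]
grip_width: 0.0134
grip_force: 8.0
```

Emit:
send_rows(increments=[0,0,0,-0.15,-0.13,0,0,0,0,0,0,0,0,0])

```text
time: 5.57
position: [0.6106, 0.0057, 0.1016]
tool_rot: [0.421, 0.907, -0.0, -0.0]
ft_force: [1.0, 0.1, 1.1]
grip_width: 0.0133
grip_force: 8.0
```

Emit:
send_rows(increments=[0,0,0,-0.15,-0.13,0,0,0,0,0,0,0,0,0])

```text
time: 5.73
position: [0.6103, 0.0054, 0.1016]
tool_rot: [0.421, 0.907, 0.001, 0.001]
ft_force: [3.4, 3.2, -1.3]
grip_width: 0.0137
grip_force: 8.0
```

Emit:
send_rows(increments=[0,0,0,-0.11,-0.1,0,0,0,0,0,0,0,0,0,0,0,0,0,0,0,0])

```text
time: 5.98
position: [0.6103, 0.0053, 0.1017]
tool_rot: [0.421, 0.907, 0.002, 0.002]
ft_force: [5.5, 6.1, -1.6]
grip_width: 0.0134
grip_force: 8.0
```

Run:
```python
from h import *
st()
c=cam('side');cv2.imwrite('pics/s2.png',cv2.resize(c['image'][160:280,260:380],None,fx=4.5,fy=4.5,interpolation=cv2.INTER_CUBIC)[:,:,::-1])
```

```text
t 5.98 p [0.6103 0.0053 0.1017] yaxis 40.2 z [ 0.005  0.003 -1.   ] F [ 5.5  6.1 -1.6] g 0.0134 8.0 q [-0.18  0.67  1.58  0.    0.89 -0.88]
```

View pics/s2.png

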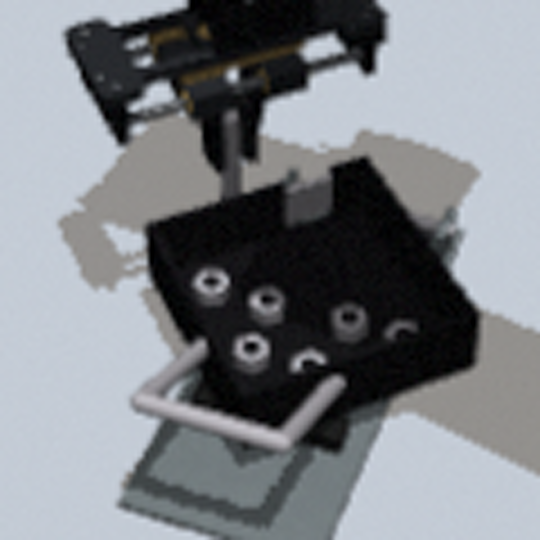

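The grey bolt plate now fills the outlet gap at (308,195), the pin stopped against about 8 N, and the nuts have not moved. I open and rise.

Emit:
send_rows(increments=[0,0,0,0.11,0.1,0,0,0,0,0,0,0,0,0.5,0,0,0,0,0,0,0.5,0,0,0,0,0,0,0.5,0,0,0,0,0,0,0.5,0,0,0,0,0,0,0.5,0,0,0,0,0,1,0.5,0,0,0,0,0,2,0.5,0,0,0,0,0,2.5,0.5,0,0,0,0,0,2.5,0.5,0,0,0,0,0,2,0.5,0,0,0,0,0,0,0.5])

```text
time: 7.03
position: [0.6123, 0.004, 0.2071]
tool_rot: [0.421, 0.907, 0.001, 0.005]
ft_force: [0.8, -0.6, 0.7]
grip_width: 0.0437
grip_force: 0.0
```

Run:
```python
from h import *
st()
for n in ('top','side'):
    c=cam(n); W=cloud(c).reshape(-1,3)
    k=W[(W[:,2]>.122)&(W[:,2]<.137)&(abs(W[:,0]-.61)<.025)&(abs(W[:,1]-.006)<.025)];print(n,len(k),k.mean(0).round(4))
    k=W[(abs(W[:,0]-.55)<.08)&(W[:,1]>.205)&(W[:,1]<.26)&(W[:,2]>.1)&(W[:,2]<.125)];print(k.mean(0).round(4))
```

```text
t 7.03 p [0.6123 0.004  0.2071] yaxis 40.2 z [ 0.01  -0.002 -1.   ] F [ 0.8 -0.6  0.7] g 0.0437 0.0 q [-0.18  0.53  1.5  -0.    1.1  -0.88]
top 0 [nan nan nan]
[0.5496 0.2295 0.1101]
side 19 [0.6074 0.0095 0.1292]
[0.5462 0.234  0.1109]<stdin>:5: RuntimeWarning: Mean of empty slice.
  ret = um.true_divide(
```

Emit:
send_rows(increments=[0,0,0.0953,-0.63,2.29,0,0.6,0,0,0.0953,-0.63,2.29,0,0.6,0,0,0.0953,-0.63,2.29,0,0.6,0,0,0.0953,-0.63,2.29,0,0.6,0,0,0.0953,-0.63,2.29,0,0.6,0,0,0.0953,-0.63,2.29,0,0.6,0,0,0.0953,-0.63,2.29,0,0.6,0,0,0.0953,-0.63,2.29,0,0.6,0,0,0.0953,-0.63,2.29,0,0.6,0,0,0.0953,-0.63,2.29,0,0.6,0,0,0,0,0,-2,0.6,0,0,0,0,0,-2,0.6,0,0,0,0,0,-1,0.6,0,0,0,0,0,0,0.6], newtons=8)

```text
time: 8.3
position: [0.5435, 0.2329, 0.1478]
tool_rot: [-0.042, 0.999, -0.001, -0.004]
ft_force: [0.1, -1.1, -1.0]
grip_width: 0.0528
grip_force: 0.0
```

```bash
python3 -c "
from h import *
st()"
```

```text
t 8.3 p [0.5435 0.2329 0.1478] yaxis 94.8 z [-0.008 -0.002 -1.   ] F [ 0.1 -1.1 -1. ] g 0.0528 0.0 q [ 0.22  0.59  1.59 -0.    0.97 -1.44]
```

Emit:
send_rows(increments=[0,0,0,0.25,0,-1.5,0.6,0,0,0,0.25,0,-1.5,0.6,0,0,0,0,0,-1.2,0.6,0,0,0,0,0,-0.8,0.6,0,0,0,0,0,0,0.6,0,0,0,0,0,0,0.6])

```text
time: 8.8
position: [0.5512, 0.2333, 0.1013]
tool_rot: [-0.042, 0.999, -0.0, -0.001]
ft_force: [-0.7, 0.1, -0.2]
grip_width: 0.0523
grip_force: 0.0
```

Emit:
send_rows(increments=[0,0,0,0,0,0,0,0,0,0,0,0,0,0,0,0,0,0,0,0,0,0,0,0,0,0,0,0,0,0,0,0,0,0,0,0,0,0,0,0,0,0,0,0,0,0,0,0,0,0,0,0,0,0,0,0,0,0,0,0,0,0,0,0,0,0,0,0,0,0], newtons=20)

```text
time: 9.63
position: [0.5514, 0.2336, 0.1017]
tool_rot: [-0.042, 0.999, 0.0, 0.0]
ft_force: [-0.4, 0.9, 1.6]
grip_width: 0.0122
grip_force: 19.2
```

Run:
```python
from h import *
o=st()
c=cam('side');cv2.imwrite('pics/s3.png',cv2.resize(c['image'][160:280,260:380],None,fx=4.5,fy=4.5,interpolation=cv2.INTER_CUBIC)[:,:,::-1])
# lift increments: 16 rows to 0.61 rad about xh
psi=np.radians(4.8);yh=np.array([np.sin(psi),np.cos(psi),0]);xh=np.array([np.cos(psi),-np.sin(psi),0])
def p(t):
    # grasp point on bar + 11mm along tool z, relative
    y,z=.271,.078-.011
    return (y*np.cos(t)-z*np.sin(t))*yh+np.array([0,0,y*np.sin(t)+z*np.cos(t)])
N=24;th=np.linspace(0,.61,N+1)
for i in range(N): print((xh*(th[1]-th[0])).round(4),((p(th[i+1])-p(th[i]))*100).round(2))
```

```text
t 9.63 p [0.5514 0.2336 0.1017] yaxis 94.8 z [ 0.  0. -1.] F [-0.4  0.9  1.6] g 0.0122 19.2 q [ 0.21  0.66  1.61  0.    0.87 -1.44]
[ 0.0253 -0.0021  0.    ] [-0.01 -0.18  0.69]
[ 0.0253 -0.0021  0.    ] [-0.02 -0.2   0.68]
[ 0.0253 -0.0021  0.    ] [-0.02 -0.21  0.68]
[ 0.0253 -0.0021  0.    ] [-0.02 -0.23  0.67]
[ 0.0253 -0.0021  0.    ] [-0.02 -0.25  0.66]
[ 0.0253 -0.0021  0.    ] [-0.02 -0.26  0.66]
[ 0.0253 -0.0021  0.    ] [-0.02 -0.28  0.65]
[ 0.0253 -0.0021  0.    ] [-0.02 -0.3   0.64]
[ 0.0253 -0.0021  0.    ] [-0.03 -0.31  0.64]
[ 0.0253 -0.0021  0.    ] [-0.03 -0.33  0.63]
[ 0.0253 -0.0021  0.    ] [-0.03 -0.34  0.62]
[ 0.0253 -0.0021  0.    ] [-0.03 -0.36  0.61]
[ 0.0253 -0.0021  0.    ] [-0.03 -0.38  0.6 ]
[ 0.0253 -0.0021  0.    ] [-0.03 -0.39  0.59]
[ 0.0253 -0.0021  0.    ] [-0.03 -0.41  0.58]
[ 0.0253 -0.0021  0.    ] [-0.04 -0.42  0.57]
[ 0.0253 -0.0021  0.    ] [-0.04 -0.43  0.56]
[ 0.0253 -0.0021  0.    ] [-0.04 -0.45  0.55]
[ 0.0253 -0.0021  0.    ] [-0.04 -0.46  0.54]
[ 0.0253 -0.0021  0.    ] [-0.04 -0.48  0.52]
[ 0.0253 -0.0021  0.    ] [-0.04 -0.49  0.51]
[ 0.0253 -0.0021  0.    ] [-0.04 -0.5   0.5 ]
[ 0.0253 -0.0021  0.    ] [-0.04 -0.51  0.49]
[ 0.0253 -0.0021  0.    ] [-0.04 -0.53  0.47]
```

View pics/s3.png

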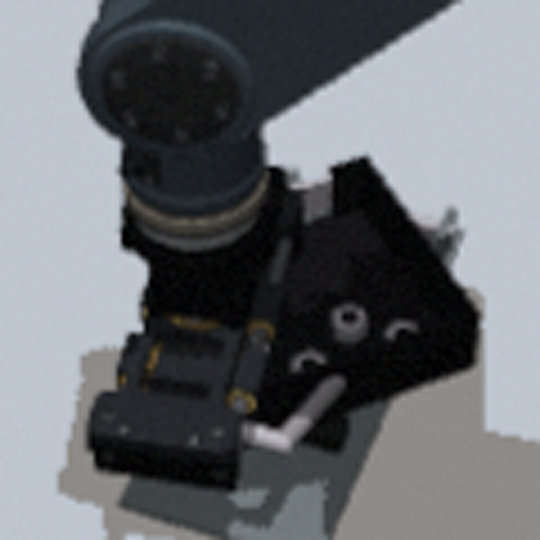

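The gripper straddles the bar at mid-length with the grip at 12.2 mm. I lift along the arc.

Emit:
send_rows(increments=[0,0,0,0,0,0,0,0.0253,-0.0021,0,-0.01,-0.19,0.69,0,0.0253,-0.0021,0,-0.02,-0.21,0.68,0,0.0253,-0.0021,0,-0.02,-0.22,0.68,0,0.0253,-0.0021,0,-0.02,-0.24,0.67,0,0.0253,-0.0021,0,-0.02,-0.26,0.66,0,0.0253,-0.0021,0,-0.02,-0.27,0.66,0,0.0253,-0.0021,0,-0.02,-0.29,0.65,0,0.0253,-0.0021,0,-0.02,-0.31,0.64,0,0.0253,-0.0021,0,-0.03,-0.32,0.64,0,0.0253,-0.0021,0,-0.03,-0.34,0.63,0,0.0253,-0.0021,0,-0.03,-0.35,0.62,0,0.0253,-0.0021,0,-0.03,-0.37,0.61,0,0,0,0,0,0,0,0], newtons=35)

```text
time: 10.85
position: [0.5486, 0.1994, 0.1803]
tool_rot: [-0.04, 0.987, 0.151, 0.019]
ft_force: [0.2, 2.5, -0.8]
grip_width: 0.0118
grip_force: 33.6
```

```bash
python3 -c "
from h import *
st()"
```

```text
t 10.85 p [0.5486 0.1994 0.1803] yaxis 95.1 z [ 0.025  0.301 -0.953] F [ 0.2  2.5 -0.8] g 0.0118 33.6 q [-0.    0.52  1.68  0.38  0.95 -1.88]
```

Emit:
send_rows(increments=[0.0253,-0.0021,0,-0.03,-0.39,0.6,0,0.0253,-0.0021,0,-0.03,-0.4,0.59,0,0.0253,-0.0021,0,-0.03,-0.42,0.58,0,0.0253,-0.0021,0,-0.04,-0.43,0.57,0,0.0253,-0.0021,0,-0.04,-0.44,0.55,0,0.0253,-0.0021,0,-0.04,-0.46,0.54,0,0.0253,-0.0021,0,-0.04,-0.47,0.53,0,0.0253,-0.0021,0,-0.04,-0.49,0.51,0,0.0253,-0.0021,0,-0.04,-0.5,0.5,0,0.0253,-0.0021,0,-0.04,-0.51,0.49,0,0.0253,-0.0021,0,-0.04,-0.52,0.48,0,0.0253,-0.0021,0,-0.04,-0.54,0.46,0,0,0,0,0,0,0,0,0,0,0,0,0,0,0,0,0,0,0,0,0,0,0,0,0,0,0,0,0,0,0,0,0,0,0,0,0,0,0,0,0,0,0])

```text
time: 12.35
position: [0.5441, 0.1445, 0.2436]
tool_rot: [-0.04, 0.953, 0.297, 0.037]
ft_force: [1.4, 2.7, 0.8]
grip_width: 0.0121
grip_force: 33.7
```

Run:
```python
from h import *
o=st()
I=[]
for n,s in(('top',np.s_[150:230,250:350]),('side',np.s_[160:260,270:370])):
    c=cam(n);I.append(cv2.resize(c['image'][s],(400,400),interpolation=cv2.INTER_CUBIC)[:,:,::-1])
cv2.imwrite('pics/b4.png',np.hstack(I))
```

```text
t 12.35 p [0.5441 0.1445 0.2436] yaxis 96.9 z [ 0.047  0.57  -0.82 ] F [1.4 2.7 0.8] g 0.0121 33.7 q [-0.26  0.46  1.71  0.65  1.18 -2.23]
```

View pics/b4.png

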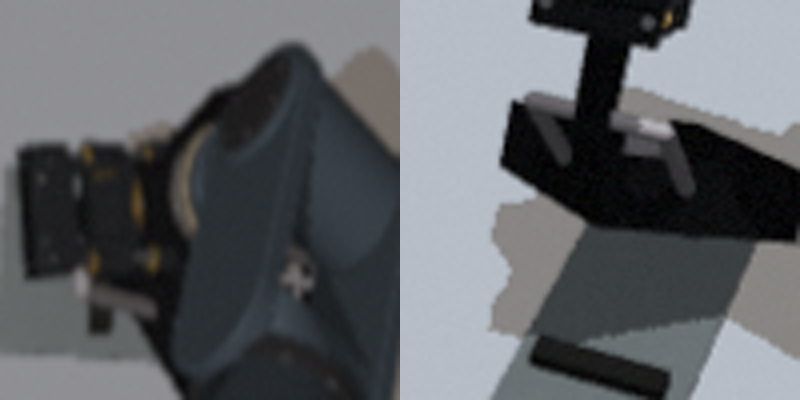

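The tilt is 34.7° and the bar is held. The arm hides most of the tote, with only a light patch near the low corner visible at (297,275) in the left panel. I tip slightly further and back to settle the nuts, then zoom in there.

Emit:
send_rows(increments=[0.025,-0.0021,0,-0.04,-0.54,0.45,0,0.025,-0.0021,0,-0.04,-0.55,0.43,0,0.02,-0.0017,0,-0.03,-0.45,0.33,0,0,0,0,0,0,0,0,0,0,0,0,0,0,0,0,0,0,0,0,0,0,0,0,0,0,0,0,0,0,0,0,0,0,0,0,-0.02,0.0017,0,0.03,0.45,-0.33,0,-0.025,0.0021,0,0.04,0.55,-0.43,0,-0.025,0.0021,0,0.04,0.54,-0.45,0,0,0,0,0,0,0,0,0,0,0,0,0,0,0,0,0,0,0,0,0,0])

```text
time: 13.62
position: [0.5442, 0.1445, 0.2436]
tool_rot: [-0.041, 0.953, 0.297, 0.037]
ft_force: [-0.3, 1.9, -0.0]
grip_width: 0.0126
grip_force: 33.7
```

Run:
```python
from h import *
o=st()
psi=np.radians(4.8);t=.607
xh=np.array([np.cos(psi),-np.sin(psi),0]);y0=np.array([np.sin(psi),np.cos(psi),0]);z0=np.array([0,0,1])
yh=np.cos(t)*y0+np.sin(t)*z0; zh=-np.sin(t)*y0+np.cos(t)*z0; H=np.array([.5265,-.037,.03])
I=[]
for n,s in(('top',(285,170)),('side',(280,150))):
    c=cam(n);W=cloud(c);L=(W-H)@np.stack([xh,yh,zh],1)
    ins=(L[...,1]>.0)&(L[...,1]<.226)&(abs(L[...,0])<.113)&(L[...,2]>-.005)&(L[...,2]<.055)
    br=c['image'].min(2)>90
    v,u=np.where(ins);print(n,'tote px',len(v),'bright',(ins&br).sum(), [(int(a),int(b),*L[b,a].round(3).tolist()) for b,a in zip(*np.where(ins&br))][::3])
    u0,v0=s;I.append(cv2.resize(c['image'][v0:v0+70,u0:u0+70],(400,400),interpolation=cv2.INTER_CUBIC)[:,:,::-1])
    print('low corner proj',proj(c,H+.015*yh+.008*zh))
cv2.imwrite('pics/b5.png',np.hstack(I))
```

```text
t 13.62 p [0.5442 0.1445 0.2436] yaxis 96.9 z [ 0.047  0.57  -0.82 ] F [-0.3  1.9 -0. ] g 0.0126 33.7 q [-0.26  0.46  1.71  0.65  1.18 -2.23]
top tote px 356 bright 14 [(304, 167, 0.112, 0.119, 0.013), (323, 203, 0.002, 0.032, 0.011), (322, 205, -0.005, 0.038, 0.014), (323, 206, -0.009, 0.038, 0.02), (324, 207, -0.01, 0.026, 0.01)]
low corner proj (np.float64(326.4862029183725), np.float64(204.3311478464671))
side tote px 1612 bright 6 [(296, 202, 0.106, 0.12, 0.0), (302, 206, 0.073, 0.156, 0.001)]
low corner proj (np.float64(340.2271292447357), np.float64(203.99704331477395))
```

View pics/b5.png

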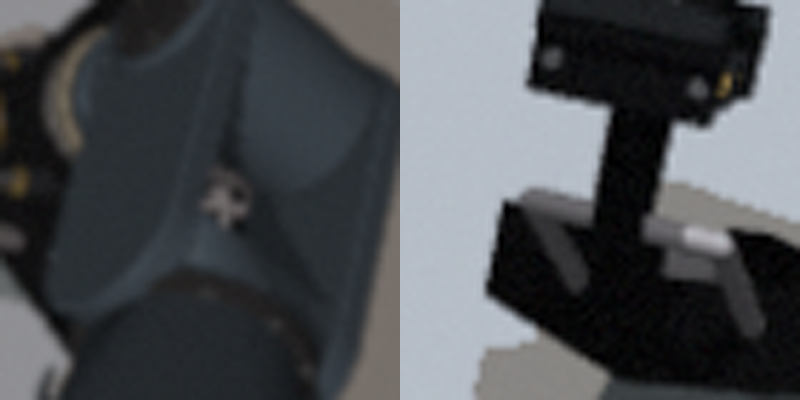

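Nuts show at the low corner (tote frame y ≈ 30 mm), but the arm hides the rest. I turn the gripper back about the round bar, still holding it, to uncover the tote to the top camera.

Emit:
send_rows(increments=[-0.0605,0.0051,0,0,-0.034,-0.011,0,-0.0605,0.0051,0,0,-0.034,-0.011,0,-0.0605,0.0051,0,0,-0.034,-0.011,0,-0.0605,0.0051,0,0,-0.034,-0.011,0,-0.0605,0.0051,0,0,-0.034,-0.011,0,-0.0605,0.0051,0,0,-0.034,-0.011,0,-0.0605,0.0051,0,0,-0.034,-0.011,0,-0.0605,0.0051,0,0,-0.034,-0.011,0,0,0,0,0,0,0,0,0,0,0,0,0,0,0])

```text
time: 14.55
position: [0.5438, 0.143, 0.2432]
tool_rot: [-0.042, 0.997, 0.063, 0.007]
ft_force: [-2.8, 6.5, 3.8]
grip_width: 0.012
grip_force: 35.5
```

Run:
```python
from h import *
o=st()
psi=np.radians(4.8);t=.607
xh=np.array([np.cos(psi),-np.sin(psi),0]);y0=np.array([np.sin(psi),np.cos(psi),0]);z0=np.array([0,0,1])
yh=np.cos(t)*y0+np.sin(t)*z0; zh=-np.sin(t)*y0+np.cos(t)*z0; H=np.array([.5265,-.037,.03])
c=cam('top');W=cloud(c)
I=[cv2.resize(c['image'][160:240,265:345],(560,560),interpolation=cv2.INTER_CUBIC)[:,:,::-1]]
cv2.imwrite('pics/b6.png',I[0])
s=cam('side');Ws=cloud(s)
k=Ws[(abs(Ws[...,0]-.54)<.08)&(abs(Ws[...,1]-.14)<.03)&(abs(Ws[...,2]-.25)<.02)];print('bar',k.mean(0),np.percentile(k[:,2],[10,50,90]))
```

```text
t 14.55 p [0.5438 0.143  0.2432] yaxis 94.9 z [ 0.009  0.127 -0.992] F [-2.8  6.5  3.8] g 0.012 35.5 q [-0.01  0.42  1.61  0.14  1.11 -1.73]
bar [0.52545957 0.15166624 0.24720171] [0.23834113 0.24847424 0.25401189]
```

View pics/b6.png

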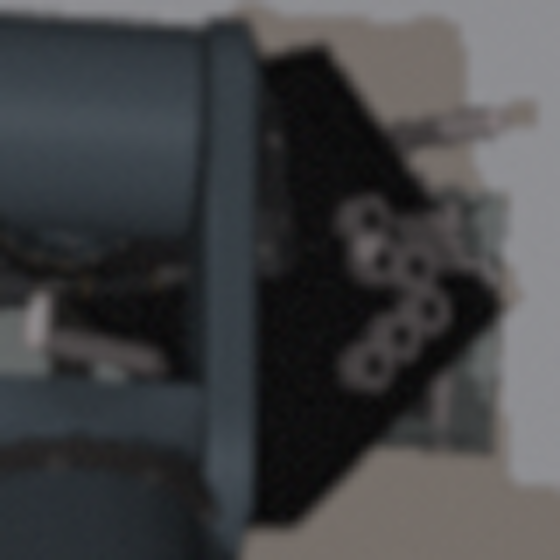

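Six nuts are visible at (370,215), (380,255), (415,265), (430,308), (403,335) and (370,368), with the low corner near (500,305). I compute how far each sits from the corner.

```bash
cat > n.py <<'E'
from h import *
def nuts(t,px):
    psi=np.radians(4.8)
    xh=np.array([np.cos(psi),-np.sin(psi),0]);y0=np.array([np.sin(psi),np.cos(psi),0]);z0=np.array([0,0,1])
    yh=np.cos(t)*y0+np.sin(t)*z0; zh=-np.sin(t)*y0+np.cos(t)*z0; H=np.array([.5265,-.037,.03])
    c=cam('top');o=-c['R'].T@c['t']
    for X,Y in px:
        u,v=265+X/7,160+Y/7
        d=c['R'].T@np.array([(u-c['cx'])/c['fx'],(v-c['cy'])/c['fy'],1])
        s=(.017-(o-H)@zh)/(d@zh);L=(o+s*d-H)@np.stack([xh,yh],1)
        a,b=(L[1]+L[0])/2**.5-.005,(L[1]-L[0])/2**.5-.005  # distances along +x wall, from it
        print('xy',(L*1e3).round(),'dist from the low walls (mm)',round(a*1e3),round(b*1e3))
if __name__=='__main__':
    nuts(.607,[(370,215),(380,255),(415,265),(430,308),(403,335),(370,368),(500,305)])
E
python3 n.py
```

```text
xy [40. 60.] dist from the low walls (mm) 66 9
xy [22. 53.] dist from the low walls (mm) 48 17
xy [19. 32.] dist from the low walls (mm) 32 4
xy [-0. 22.] dist from the low walls (mm) 10 11
xy [-15.  37.] dist from the low walls (mm) 11 32
xy [-33.  55.] dist from the low walls (mm) 11 57
xy [  6. -20.] dist from the low walls (mm) -15 -24
```

The six nuts lie packed against the two low walls, one in the corner itself and the furthest about 67 mm away. The bar is still held at a height that fits 35°. I hand in.

```bash
python3 -c "
from h import *
st(); print(robot.hand_in())"
```

```text
t 14.7 p [0.5437 0.1427 0.2435] yaxis 94.8 z [ 0.009  0.128 -0.992] F [-2.6  6.3  3.8] g 0.012 35.5 q [-0.01  0.42  1.61  0.14  1.12 -1.73]
the job is handed in; nothing more can be done
None
```

I slid the bolt home to its stop with the tote flat, then lifted the tote by its bar to about 35° (briefly about 39° to settle the nuts). I handed in at 14.7 s still holding it, with all six nuts against the two low walls, the furthest about 67 mm from the low corner; no verdict was returned.

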